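# Find the unburnt candle tin by its weight and hold it up

## Robot

A 6-joint arm with a two-finger parallel gripper is mounted at the origin on the work surface. World frame = base frame: x ahead of the robot, y to its left, z up, the work surface at z = 0. Lengths are in m, angles in rad, forces in N, time in s.
With the tool pointing down it reaches from about 0.375 to 0.975 m from the base axis. Payload 3.8 kg.
Tool frame: the origin (TCP) lies on the centre line of the jaws, within the pads' length; the fingertips stand 25 mm ahead of it and the grasp point (between the pads) lies 6 mm ahead of it; y points along the fingers, z is the direction in which the jaws open and shut, and the axes are right-handed (so a half turn about y gives the same grasp; the last joint's range is limited). The gripper opens to 85 mm and grips with 20 to 120 N. Pads are 22 mm wide; open, the fingers measure 114 mm over their backs; the gripper's body (76 mm by 85 mm) begins 54 mm behind the grasp point. The pads swing forward as they close: fully open they stand 13 mm farther back than shut.
Start: joints at [-1.187, 0.264, 1.604, -0, 1.274, -0.037], TCP at [0.276, -0.616, 0.256] pointing down, gripper open.
Joint ranges: [-2.63, 2.63], [-0.94, 2.18], [0.31, 2.57], [-1.31, 4.45], [0, 2.66], [-2.55, 2.55]. Speed limits (rad/s): [2.57, 2.57, 3.14, 3.14, 3.14, 3.14].

## Interface

Orientations are given as a rotation vector (axis times angle).
In Python, from workcell import bot gives the robot as it stands.
- The arm moves only by the shell command python3 -m jog 'ROWS' [FORCE]. ROWS is JSON, a list of rows, each a list of 5 numbers: the shift along the world's x, y, z in mm, then the turn about the world's z in degrees, then the finger opening in mm, from 0 to 85.4. A call has exactly 10 rows; each row is the pose to reach, as a shift and turn from the pose commanded when the call began; what a row does not reach only later rows make up. A row lasts 1/8 s, in which the tool goes at most 62.5 mm and 10.7 degrees, less where a joint would pass 70% of its speed; a pose out of reach is approached as far as the arm can. A call with a gripper value outside its range is refused whole. The fingers move at their own pace and stop on an object; FORCE is the grip in N (left out, the last holds). Time passes only in rows, so rows that repeat a pose let the fingers close, or fill a call up. It gives the time, the measured TCP pose, the force and the opening at its end, in the units of the state.
- bot.read_state(): the state, without advancing time (a new reading comes with each control period).
- bot.read_camera(name): name is "scene" or "top"; returns a dict with "pixels" (400x640x3 uint8, red, green, blue), "fx", "fy", "cx", "cy" (pixels), "dist" ([k1, k2, p1, p2, k3] as OpenCV has them; the pictures are not rectified), "R" (3x3) and "t" (3): a world point X has camera coordinates R X + t. Camera axes: x right, y down, z forward; pixel columns grow to the right and rows downward; lengths in m; the calibration is good to about 2 mm. A picture is of the moment at which its call begins. There is no depth.
- bot.finish_job(): hands the job in, once; it reports no verdict.
The state is a dict: "time": time; "q": joint angles; "joint_vel": joint speeds; "joint_torque": joint torques, N m; "tool_pos": TCP position; "tcp_rot": TCP orientation; "wrist_force": force on the tool from outside, world axes, zero at the start; "torque": the same for the moment, N m; "width": opening from 0.0 (shut) to 1.0 (fully open).
Only numpy, scipy, OpenCV 4.12 (cv2) and the standard library are available. Lean on these libraries where they do the work, as an engineer would, in place of code of your own. Each camera call takes 0.05 s, during which the arm holds its last target.

## Task

Two of the three closed candle tins on the desk are burnt down and one is still full: going along the row from the robot's left to its right, pick up each tin a good 5 cm off the desk, keep it there about a second to feel its weight, and stand it back on the desk, not dropped, before taking the next (the last one need not be put back if it is the full one). Then hold the full, heaviest tin up about 20 cm clear of the desk, upright and still, and finish while holding it there, with the other two left standing on the white desk top. Keep the tins upright throughout, and do not shift the mug, phone, keyboard or mouse.

Things in the scene. Friction and masses are not known exactly. Their poses are not given: they have to be found in the camera images.
- tin_left: the leftmost (largest y) of three identical-looking upright candle tins, black with cream label and copper lid (lid stays on), 64 mm diameter all the way up, 100 mm high. Origin: centre of underside; z up. Stiff metal, a 30 N grip is fine. Solid wax inside, unseen: one tin of the three, any of them, is full (about 0.3 kg in all), two are burnt down (0.12 to 0.15 kg each)
- tin_middle: the middle one of three identical-looking upright candle tins, black with cream label and copper lid (lid stays on), 64 mm diameter all the way up, 100 mm high. Origin: centre of underside; z up. Stiff metal, a 30 N grip is fine. Solid wax inside, unseen: one tin of the three, any of them, is full (about 0.3 kg in all), two are burnt down (0.12 to 0.15 kg each)
- tin_right: the rightmost (smallest y) of three identical-looking upright candle tins, black with cream label and copper lid (lid stays on), 64 mm diameter all the way up, 100 mm high. Origin: centre of underside; z up. Stiff metal, a 30 N grip is fine. Solid wax inside, unseen: one tin of the three, any of them, is full (about 0.3 kg in all), two are burnt down (0.12 to 0.15 kg each)
- desk: the fixed white desk, its bare top at z = 0 under the tins; the robot stands on it. Origin: a point on the top, straight ahead of the robot amid the work area
- mug: a blue ceramic mug standing on the desk to the robot's left of the tins, 82 mm across, 95 mm high, handle to its own +y side reaching about 75 mm from its axis. Origin: centre of its underside. Leave alone
- phone: a dark phone lying face up on the desk to the robot's right of the tins, 150 (x) by 73 (y) by 9 mm. Origin: centre of its underside. Leave alone
- keyboard_edge (a point): middle of the edge nearest the robot, on the underside, of a black keyboard with lit keys on the dark desk mat beyond the tins, 135 (x) by 360 (y) by 34 mm; the body reaches from here to +x. Leave alone
- mouse_front (a point): front end (nearest the robot), on the underside, of a black computer mouse on the desk mat beyond the tins, 118 (x) by 60 (y) by 37 mm; the body reaches from here to +x. Leave alone
Not all that is in view belongs to the job. What is shaped like the tin_left but turquoise is not meant. What is shaped like the tin_right but turquoise is not meant.

How it is judged:
By the outcome, as a careful person would: the job done as asked, in the order asked, and still so for the second after the job is handed in, while the arm keeps its last pose, push and grip.
It also fails if it takes over 72 s, if anything falls off the work surface, if the arm or the gripper's body presses on something with over 40 N, if the wrist force passes 120 N, or if a joint passes its speed limit or range.

## Working session

There is one attempt and no reset: what is moved stays moved. The work goes in short steps, Python scripts to look and compute and a shell command to move; the robot and the scene stay as the last step left them, time stands still between calls to the robot, and variables do not carry over. Pictures are saved under pics/ and viewed, and the job is handed in when it is done.

```bash
mkdir -p pics; ls
python3 - <<'E'
from workcell import bot
import cv2
s=bot.read_state(); print(s)
for n in("scene","top"):
    c=bot.read_camera(n); cv2.imwrite(f"pics/{n}0.png",c["pixels"][:,:,::-1]); print(n,c["fx"],c["cx"],c["dist"],c["R"],c["t"])
E
```

```text
pics
{'time': 0.0, 'q': array([-1.18691482e+00,  2.64751585e-01,  1.60537391e+00,  4.59998089e-06,
        1.27366242e+00, -3.68529937e-02]), 'joint_vel': array([ 0.00198844,  0.00030988, -0.00080748, -0.0003667 ,  0.00052556,
        0.000605  ]), 'joint_torque': array([ 2.43269198e-03, -5.15108943e+01, -3.67317331e+01,  1.26094819e-04,
        1.28230458e-02, -8.48673238e-06]), 'tool_pos': array([ 0.27547107, -0.61550487,  0.25496304]), 'tcp_rot': array([-0.42518112,  1.99165632, -1.987256  ]), 'wrist_force': array([-0.58384154, -0.10780679, -0.67167722]), 'torque': array([0.01352547, 0.01091695, 0.05701549]), 'width': 0.999355229885366}
scene 477.0210176556812 321.10836846431124 [-0.03291422  0.          0.          0.          0.        ] [[ 0.45726232  0.88932654  0.00307834]
 [ 0.74997082 -0.38374526 -0.5387795 ]
 [-0.47796961  0.24867223 -0.8424412 ]] [-0.26585232 -0.43261028  1.68608107]
top 377.29206213238035 316.26733014476656 [-0.04191419  0.          0.          0.          0.        ] [[ 0.01818584 -0.99977367 -0.01104054]
 [-0.99229455 -0.01669403 -0.12277145]
 [ 0.12255935  0.01318817 -0.99237356]] [-0.01483706  0.57661877  1.220854  ]
```

View pics/scene0.png

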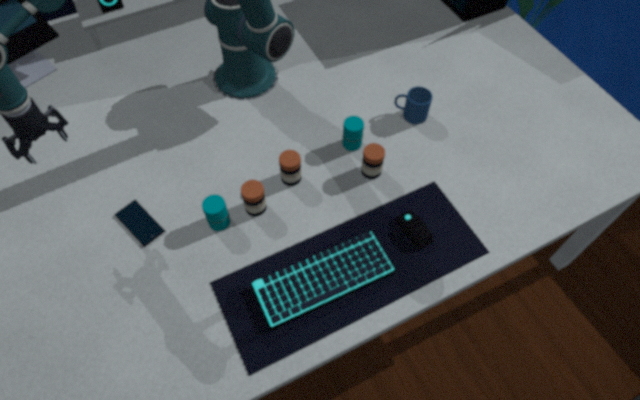

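View pics/top0.png

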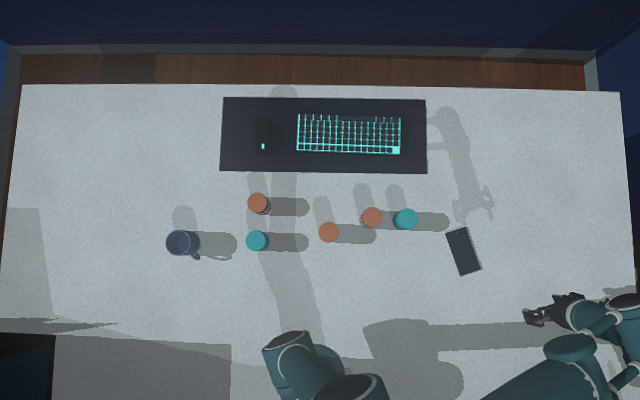

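The scene view shows copper-lidded tins at (373,155), (290,160) and (253,190). In the top view the same tins are at (258,203), (328,232) and (372,217). Turquoise decoys sit at top (257,241) and (405,218), so they are excluded by colour. Next I'll measure the positions and make an enlarged crop.

```bash
cat > h.py <<'E'
from workcell import bot
import cv2, numpy as np
def ray(c,uv):
    K=np.array([[c["fx"],0,c["cx"]],[0,c["fy"],c["cy"]],[0,0,1]])
    p=cv2.undistortPoints(np.array([[uv]],float),K,np.array(c["dist"]))[0,0]
    R=np.array(c["R"]);t=np.array(c["t"]); return -R.T@t, R.T@np.array([p[0],p[1],1])
def plane(c,uv,z):
    o,d=ray(c,uv); return o+d*(z-o[2])/d[2]
def blobs(c,lo,hi,amin=60):
    h=cv2.cvtColor(c["pixels"],cv2.COLOR_RGB2HSV); m=cv2.inRange(h,np.array(lo),np.array(hi))
    m=cv2.morphologyEx(m,cv2.MORPH_OPEN,np.ones((3,3),np.uint8))
    return [x for x in cv2.findContours(m,cv2.RETR_EXTERNAL,cv2.CHAIN_APPROX_NONE)[0] if cv2.contourArea(x)>amin]
COP=((3,110,90),(16,255,255)); TUR=((80,130,70),(98,255,255))
E
python3 - <<'E'
from h import *
for n in("top","scene"):
    c=bot.read_camera(n)
    for nm,r in(("cop",COP),("tur",TUR)):
        for b in blobs(c,*r):
            (u,v),rad=cv2.minEnclosingCircle(b)
            x,y,w,h=cv2.boundingRect(b)
            # world hull at z=.1
            P=np.array([plane(c,p[0]+0.0,.1)[:2] for p in b])
            (cx,cy),R=cv2.minEnclosingCircle(P.astype(np.float32))
            print(n,nm,(x,y,w,h),cv2.contourArea(b),"circ@.1",round(cx,4),round(cy,4),round(R,4))
    if n=="top":
        im=c["pixels"][170:270,150:490,::-1]; cv2.imwrite("pics/crop1.png",cv2.resize(im,(780,230),interpolation=cv2.INTER_CUBIC))
        for nm,p in(("phone",(463,250)),("phoneNearTin",(446,232)),("mugright",(200,255)),("mat",(300,173))): print(nm,plane(c,p,0).round(3))
    else:
        im=c["pixels"][100:240,190:450,::-1]; cv2.imwrite("pics/crop2.png",cv2.resize(im,(780,420),interpolation=cv2.INTER_CUBIC))
E
```

```text
top tur (246, 231, 19, 20) 275.0 circ@.1 0.4398 0.1833 0.0309
top tur (396, 209, 21, 20) 302.5 circ@.1 0.5172 -0.2883 0.0337
phone [ 0.422 -0.503  0.   ]
phoneNearTin [ 0.481 -0.447  0.   ]
mugright [0.389 0.387 0.   ]
mat [0.677 0.054 0.   ]
scene cop (242, 181, 21, 18) 286.0 circ@.1 0.5253 -0.1837 0.0312
scene cop (280, 151, 20, 16) 242.5 circ@.1 0.4771 -0.0464 0.0316
scene cop (364, 144, 20, 16) 230.5 circ@.1 0.5641 0.18 0.0302
scene tur (251, 232, 144, 95) 5839.5 circ@.1 0.8394 -0.1269 0.1773
scene tur (203, 195, 25, 30) 443.0 circ@.1 0.5412 -0.2913 0.0513
scene tur (344, 116, 19, 23) 267.0 circ@.1 0.4575 0.1807 0.0446
```

View pics/crop1.png

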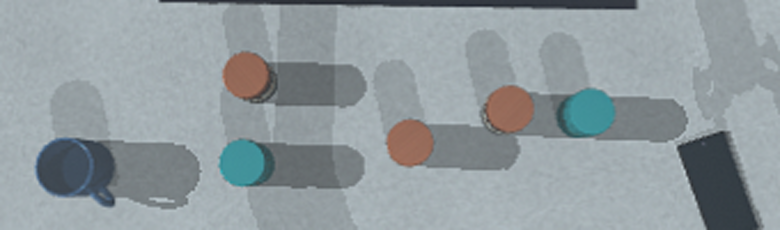

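View pics/crop2.png

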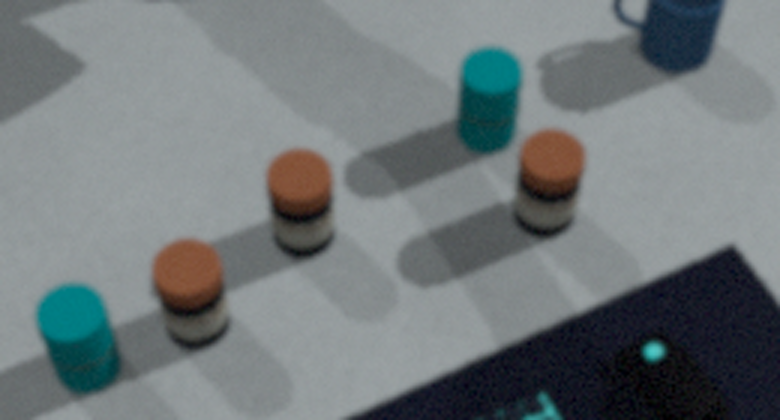

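The crops show exactly three copper-lidded tins with cream labels, plus two turquoise decoys. The left decoy is on the robot side of tin_left and the other is just right of tin_right. I'll refine the lid mask in the top view.

Run:
```python
from h import *
c=bot.read_camera("top"); h=cv2.cvtColor(c["pixels"],cv2.COLOR_RGB2HSV)
print(h[203,258],h[232,328],h[217,372])
for b in blobs(c,(0,75,80),(14,255,255)):
    if not 180<b[0][0][1]<260: continue
    P=np.array([plane(c,p[0],.1)[:2] for p in b],np.float32)
    C,R=cv2.minEnclosingCircle(P); M=cv2.moments(b); print(cv2.boundingRect(b),cv2.contourArea(b),np.round(C,4),round(R,4),plane(c,(M["m10"]/M["m00"],M["m01"]/M["m00"]),.1).round(4))
for b in blobs(c,*TUR):
    M=cv2.moments(b); print("tur",plane(c,(M["m10"]/M["m00"],M["m01"]/M["m00"]),.1).round(4))
from scipy.spatial.transform import Rotation as Ro
s=bot.read_state(); print(Ro.from_rotvec(s["tcp_rot"]).as_matrix().round(3))
```

```text
[  8 103 149] [  7 102 153] [  8 102 150]
(319, 222, 19, 20) 277.5 [ 0.4719 -0.0447] 0.031 [ 0.4718 -0.0446  0.1   ]
(362, 208, 20, 19) 287.0 [ 0.5206 -0.1803] 0.0321 [ 0.5201 -0.1801  0.1   ]
(247, 193, 20, 20) 276.5 [0.5598 0.1834] 0.0316 [0.5601 0.183  0.1   ]
tur [0.4398 0.1833 0.1   ]
tur [ 0.517  -0.2891  0.1   ]
[[-0.913 -0.     0.408]
 [-0.408  0.001 -0.913]
 [-0.    -1.    -0.001]]
```

```bash
python3 -m jog '[[10,28,0,2,85],[30,84,0,5,85],[50,140,0,8,85],[70,196,0,11,85],[90,252,0,14,85],[110,308,0,17,85],[130,364,0,20,85],[150,420,0,23,85],[170,476,0,26,85],[190,532,0,26,85]]' 30
python3 -m jog '[[20,56,0,0,85],[40,112,0,0,85],[60,168,0,0,85],[78,220,0,0,85],[90,255,0,0,85],[94,266,0,0,85],[94,266,-20,0,85],[94,266,-50,0,85],[94,266,-75,0,85],[94,266,-75,0,85]]'
```

```text
time: 1.5
tool_pos: [0.4661, -0.0823, 0.2566]
tcp_rot: [-0.794, 1.7, -1.701]
wrist_force: [1.0, 0.7, 0.4]
width: 1.0
time: 2.75
tool_pos: [0.5567, 0.1795, 0.1773]
tcp_rot: [-0.802, 1.705, -1.703]
wrist_force: [-0.8, 0.3, -0.2]
width: 0.996
```

```bash
python3 -m jog '[[0,0,0,0,85],[0,0,0,0,85],[0,0,0,0,85],[0,0,0,0,85],[0,0,0,0,85],[0,0,0,0,85],[0,0,0,0,85],[0,0,0,0,85],[0,0,0,0,85],[0,0,0,0,85]]'
python3 - <<'E'
from h import *
for i in range(4):
    c=bot.read_camera("scene");s=bot.read_state(); print(s["tool_pos"].round(4),s["wrist_force"].round(2))
im=c["pixels"][60:240,270:510,::-1]; cv2.imwrite("pics/a1.png",cv2.resize(im,(800,600)))
E
```

```text
time: 4.0
tool_pos: [0.5597, 0.1819, 0.1813]
tcp_rot: [-0.795, 1.701, -1.701]
wrist_force: [-0.5, -0.2, -0.0]
width: 0.991
[0.5597 0.1819 0.1813] [ 0.23 -0.69 -0.07]
[0.5597 0.1819 0.1812] [-0.15  0.24 -0.25]
[0.5597 0.1819 0.1813] [1.18 0.44 0.7 ]
[0.5597 0.1819 0.1813] [ 0.26 -0.23  0.08]
```

View pics/a1.png

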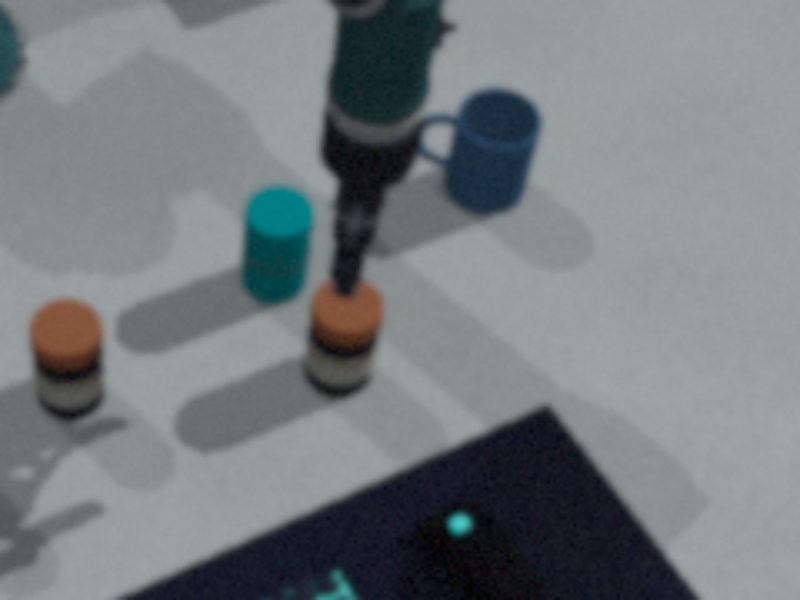

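The gripper is above tin_left, in line with the lid at (347,305) in the crop. I'll lower it and grip.

```bash
python3 -m jog '[[0,1,-20,0,85],[0,1,-40,0,85],[0,1,-60,0,85],[0,1,-78,0,85],[0,1,-92,0,85],[0,1,-103,0,85],[0,1,-110,0,85],[0,1,-110,0,85],[0,1,-110,0,85],[0,1,-110,0,85]]' 30
python3 -m jog '[[0,0,0,0,72],[0,0,0,0,68],[0,0,0,0,64],[0,0,0,0,60],[0,0,0,0,55],[0,0,0,0,50],[0,0,0,0,50],[0,0,0,0,50],[0,0,0,0,50],[0,0,0,0,50]]' 30
```

```text
time: 5.45
tool_pos: [0.5603, 0.183, 0.072]
tcp_rot: [-0.794, 1.7, -1.701]
wrist_force: [-0.7, 0.3, 0.4]
width: 0.995
time: 6.7
tool_pos: [0.5598, 0.183, 0.0717]
tcp_rot: [-0.795, 1.701, -1.701]
wrist_force: [-1.6, 0.3, 4.7]
width: 0.751
```

```bash
python3 -m jog '[[0,0,4,0,50],[0,0,12,0,50],[0,0,24,0,50],[0,0,36,0,50],[0,0,48,0,50],[0,0,58,0,50],[0,0,66,0,50],[0,0,72,0,50],[0,0,75,0,50],[0,0,75,0,50]]'
python3 -m jog '[[0,0,0,0,50],[0,0,0,0,50],[0,0,0,0,50],[0,0,0,0,50],[0,0,0,0,50],[0,0,0,0,50],[0,0,0,0,50],[0,0,0,0,50],[0,0,0,0,50],[0,0,0,0,50]]'
python3 - <<'E'
from h import *
F=[];T=[]
for i in range(14):
    c=bot.read_camera("scene");s=bot.read_state(); F.append(s["wrist_force"]); T.append(s["joint_torque"])
print(s["time"],s["tool_pos"],np.mean(F,0).round(3),np.std(F,0).round(2),np.mean(T,0).round(3))
im=c["pixels"][60:240,270:510,::-1]; cv2.imwrite("pics/a2.png",cv2.resize(im,(800,600)))
E
```

```text
time: 7.95
tool_pos: [0.5597, 0.1829, 0.1463]
tcp_rot: [-0.795, 1.701, -1.701]
wrist_force: [-0.2, 0.8, -2.1]
width: 0.75
time: 9.2
tool_pos: [0.5597, 0.1829, 0.1463]
tcp_rot: [-0.795, 1.701, -1.701]
wrist_force: [0.5, -1.0, -1.5]
width: 0.753
9.9 [0.55970559 0.18288979 0.14627501] [-0.027  0.028 -1.317] [0.46 0.5  0.49] [-0.0000e+00 -4.5046e+01 -3.3962e+01  2.0000e-03 -1.0000e-03  0.0000e+00]
```

View pics/a2.png

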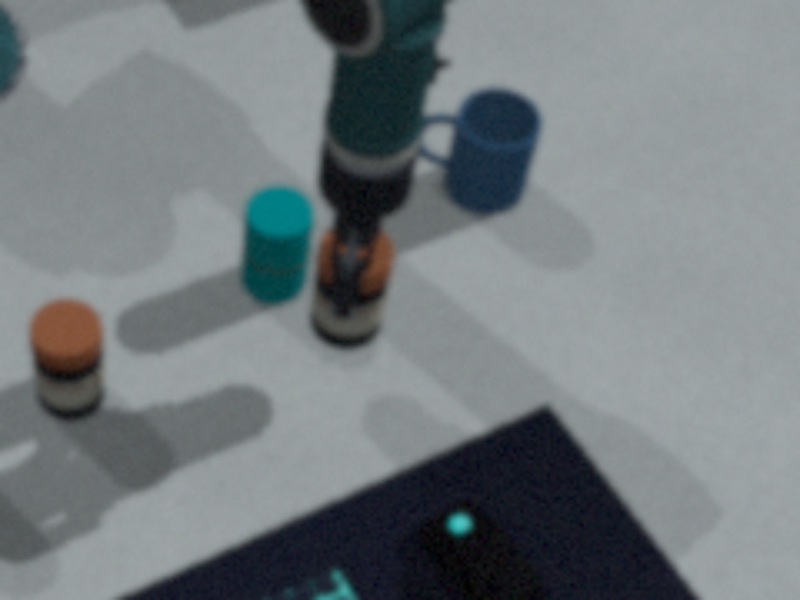

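tin_left is upright, clear of the desk, and weighs 1.32 N (about 0.134 kg), so it is burnt down. I'll put it back gently.

```bash
python3 -m jog '[[0,0,-10,0,50],[0,0,-25,0,50],[0,0,-40,0,50],[0,0,-54,0,50],[0,0,-63,0,50],[0,0,-69,0,50],[0,0,-72,0,50],[0,0,-74,0,50],[0,0,-75,0,50],[0,0,-75,0,50]]'
python3 -m jog '[[0,0,0,0,50],[0,0,0,0,50],[0,0,0,0,66],[0,0,0,0,70],[0,0,0,0,75],[0,0,0,0,85],[0,0,0,0,85],[0,0,0,0,85],[0,0,0,0,85],[0,0,0,0,85]]'
```

```text
time: 11.15
tool_pos: [0.5601, 0.183, 0.0718]
tcp_rot: [-0.794, 1.7, -1.701]
wrist_force: [-0.0, 1.2, -0.1]
width: 0.756
time: 12.4
tool_pos: [0.5597, 0.1829, 0.0713]
tcp_rot: [-0.795, 1.701, -1.701]
wrist_force: [0.0, -0.3, 0.4]
width: 0.996
```

```bash
python3 -m jog '[[0,0,15,0,85],[0,0,40,0,85],[0,0,75,0,85],[0,0,110,0,85],[0,0,130,0,85],[0,0,130,0,85],[-20,-52,130,0,85],[-40,-104,130,0,85],[-60,-156,130,0,85],[-76,-198,130,0,85]]'
python3 -m jog '[[-8,-22,0,0,85],[-12,-30,0,0,85],[-12,-30,0,0,85],[-12,-30,0,0,85],[-12,-30,0,0,85],[-12,-30,0,0,85],[-12,-30,0,0,85],[-12,-30,-20,0,85],[-12,-30,-20,0,85],[-12,-30,-20,0,85]]'
python3 - <<'E'
from h import *
c=bot.read_camera("scene");s=bot.read_state(); print(s["tool_pos"].round(4),s["wrist_force"].round(2))
for b in blobs(c,*COP):
    print(cv2.boundingRect(b))
im=c["pixels"][80:260,190:430,::-1]; cv2.imwrite("pics/a3.png",cv2.resize(im,(800,600)))
E
```

```text
time: 13.65
tool_pos: [0.4815, -0.0166, 0.1992]
tcp_rot: [-0.798, 1.703, -1.701]
wrist_force: [-0.1, -0.5, 0.0]
width: 0.997
time: 14.9
tool_pos: [0.4719, -0.0451, 0.1816]
tcp_rot: [-0.795, 1.701, -1.701]
wrist_force: [1.0, 0.5, -0.2]
width: 0.993
[ 0.4721 -0.0452  0.1819] [ 0.61 -0.17 -0.75]
(242, 181, 21, 18)
(280, 151, 20, 16)
(365, 145, 19, 15)
```

View pics/a3.png

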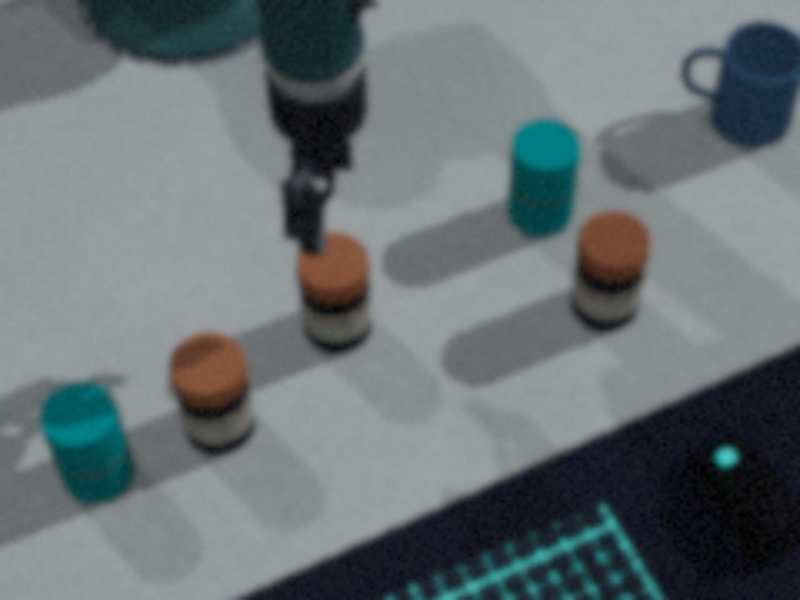

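tin_left stands upright again, lid at (613,245). The gripper looks slightly left of tin_middle's lid at (334,265), so I'll check that with a projection before descending.

Run:
```python
from h import *
c=bot.read_camera("scene");s=bot.read_state()
K=np.array([[c["fx"],0,c["cx"]],[0,c["fy"],c["cy"]],[0,0,1]])
from scipy.spatial.transform import Rotation as Ro
R=Ro.from_rotvec(s["tcp_rot"]).as_matrix(); p=s["tool_pos"]; print(R.round(2))
pts=[p+R[:,1]*.012+R[:,2]*.048,p+R[:,1]*.012-R[:,2]*.048,[.472,-.045,.1],[.472,-.045,0]]
uv=cv2.projectPoints(np.array(pts),cv2.Rodrigues(np.array(c["R"]))[0],np.array(c["t"]),K,np.array(c["dist"]))[0][:,0]
print(((uv-[190,80])*10/3).round())
c=bot.read_camera("top"); im=c["pixels"][150:300,240:440,::-1]; cv2.imwrite("pics/a4.png",cv2.resize(im,(800,600)))
```

```text
[[-0.64  0.    0.77]
 [-0.77 -0.   -0.64]
 [-0.   -1.    0.  ]]
[[313. 252.]
 [343. 163.]
 [333. 258.]
 [338. 325.]]
```

View pics/a4.png

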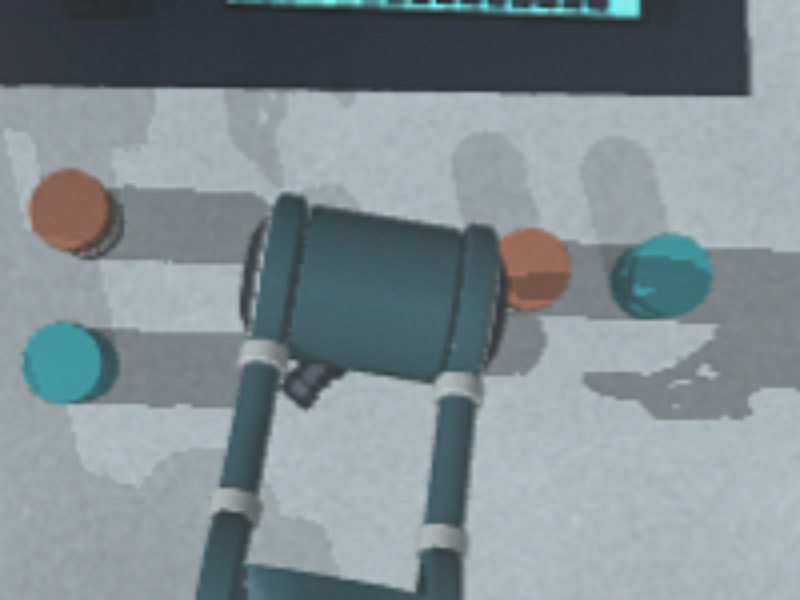

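The near-finger projection at (313,252) matches the picture, so the gripper is centred. The top view only shows the arm hiding tin_middle. I'll descend and grip.

```bash
python3 -m jog '[[0,0,-20,0,85],[0,0,-40,0,85],[0,0,-60,0,85],[0,0,-78,0,85],[0,0,-92,0,85],[0,0,-103,0,85],[0,0,-110,0,85],[0,0,-110,0,85],[0,0,-110,0,85],[0,0,-110,0,85]]' 30
python3 -m jog '[[0,0,0,0,72],[0,0,0,0,68],[0,0,0,0,64],[0,0,0,0,60],[0,0,0,0,55],[0,0,0,0,50],[0,0,0,0,50],[0,0,0,0,50],[0,0,0,0,50],[0,0,0,0,50]]' 30
```

```text
time: 16.3
tool_pos: [0.4722, -0.0452, 0.0718]
tcp_rot: [-0.794, 1.7, -1.701]
wrist_force: [-0.9, -0.5, -0.0]
width: 0.995
time: 17.55
tool_pos: [0.4717, -0.045, 0.0717]
tcp_rot: [-0.795, 1.701, -1.701]
wrist_force: [-2.7, 0.1, 4.9]
width: 0.747
```

```bash
python3 -m jog '[[0,0,4,0,50],[0,0,12,0,50],[0,0,24,0,50],[0,0,36,0,50],[0,0,48,0,50],[0,0,58,0,50],[0,0,66,0,50],[0,0,72,0,50],[0,0,75,0,50],[0,0,75,0,50]]'
python3 -m jog '[[0,0,0,0,50],[0,0,0,0,50],[0,0,0,0,50],[0,0,0,0,50],[0,0,0,0,50],[0,0,0,0,50],[0,0,0,0,50],[0,0,0,0,50],[0,0,0,0,50],[0,0,0,0,50]]'
python3 - <<'E'
from h import *
F=[];T=[]
for i in range(14):
    c=bot.read_camera("scene");s=bot.read_state(); F.append(s["wrist_force"]); T.append(s["joint_torque"])
print(s["time"],s["tool_pos"],np.mean(F,0).round(3),np.std(F,0).round(2),np.mean(T,0).round(3))
im=c["pixels"][80:260,190:430,::-1]; cv2.imwrite("pics/a5.png",cv2.resize(im,(800,600)))
E
```

```text
time: 18.8
tool_pos: [0.4717, -0.0451, 0.1463]
tcp_rot: [-0.795, 1.701, -1.701]
wrist_force: [0.2, 0.4, -3.1]
width: 0.752
time: 20.05
tool_pos: [0.4717, -0.0451, 0.1463]
tcp_rot: [-0.795, 1.701, -1.701]
wrist_force: [0.3, -0.3, -3.6]
width: 0.751
20.75 [ 0.47172667 -0.04509273  0.14625379] [ 0.094 -0.069 -2.862] [0.52 0.38 0.66] [-0.0000e+00 -3.3155e+01 -3.4308e+01  1.0000e-03  0.0000e+00  0.0000e+00]
```

View pics/a5.png

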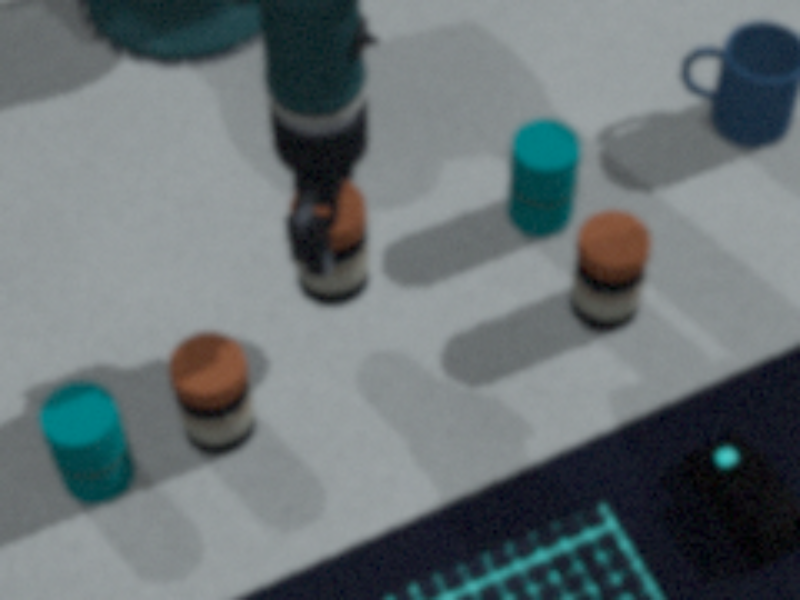

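tin_middle is lifted upright and weighs 2.86 N (about 0.29 kg), so it is the full one. I'll set it back down and still test tin_right, as asked.

```bash
python3 -m jog '[[0,0,-10,0,50],[0,0,-25,0,50],[0,0,-40,0,50],[0,0,-54,0,50],[0,0,-63,0,50],[0,0,-69,0,50],[0,0,-72,0,50],[0,0,-74,0,50],[0,0,-75,0,50],[0,0,-75,0,50]]'
python3 -m jog '[[0,0,0,0,50],[0,0,0,0,50],[0,0,0,0,66],[0,0,0,0,70],[0,0,0,0,75],[0,0,0,0,85],[0,0,0,0,85],[0,0,0,0,85],[0,0,0,0,85],[0,0,0,0,85]]'
python3 -m jog '[[0,0,15,0,85],[0,0,40,0,85],[0,0,75,0,85],[0,0,110,0,85],[0,0,130,0,85],[0,0,130,0,85],[12,-32,130,0,85],[26,-72,130,0,85],[40,-112,130,0,85],[48,-135,130,0,85]]'
python3 -m jog '[[0,0,0,0,85],[0,0,0,0,85],[0,0,0,0,85],[0,0,0,0,85],[0,0,-5,0,85],[0,0,-12,0,85],[0,0,-20,0,85],[0,0,-20,0,85],[0,0,-20,0,85],[0,0,-20,0,85]]'
python3 - <<'E'
from h import *
c=bot.read_camera("scene");s=bot.read_state(); print(s["tool_pos"].round(4),s["wrist_force"].round(2))
for b in blobs(c,*COP):
    print(cv2.boundingRect(b))
K=np.array([[c["fx"],0,c["cx"]],[0,c["fy"],c["cy"]],[0,0,1]])
from scipy.spatial.transform import Rotation as Ro
R=Ro.from_rotvec(s["tcp_rot"]).as_matrix(); p=s["tool_pos"]
pts=[p+R[:,1]*.012+R[:,2]*.048,p+R[:,1]*.012-R[:,2]*.048,[.52,-.18,.1],[.52,-.18,0]]
uv=cv2.projectPoints(np.array(pts),cv2.Rodrigues(np.array(c["R"]))[0],np.array(c["t"]),K,np.array(c["dist"]))[0][:,0]
print(((uv-[190,80])*10/3).round())
im=c["pixels"][80:260,190:430,::-1]; cv2.imwrite("pics/a6.png",cv2.resize(im,(800,600)))
E
```

```text
time: 22.0
tool_pos: [0.4721, -0.0452, 0.0718]
tcp_rot: [-0.794, 1.7, -1.701]
wrist_force: [0.2, 0.2, -1.9]
width: 0.75
time: 23.25
tool_pos: [0.4717, -0.0451, 0.0713]
tcp_rot: [-0.795, 1.701, -1.701]
wrist_force: [0.6, 0.3, -0.3]
width: 0.994
time: 24.5
tool_pos: [0.5195, -0.1815, 0.2002]
tcp_rot: [-0.795, 1.703, -1.701]
wrist_force: [0.6, 0.3, -0.3]
width: 0.992
time: 25.75
tool_pos: [0.5199, -0.1802, 0.1816]
tcp_rot: [-0.795, 1.7, -1.701]
wrist_force: [0.3, -0.2, 0.4]
width: 0.998
[ 0.52   -0.1802  0.1816] [-0.45 -0.23  0.32]
(242, 181, 21, 18)
(280, 151, 20, 17)
(364, 145, 20, 16)
[[180. 360.]
 [216. 263.]
 [209. 359.]
 [222. 423.]]
```

View pics/a6.png

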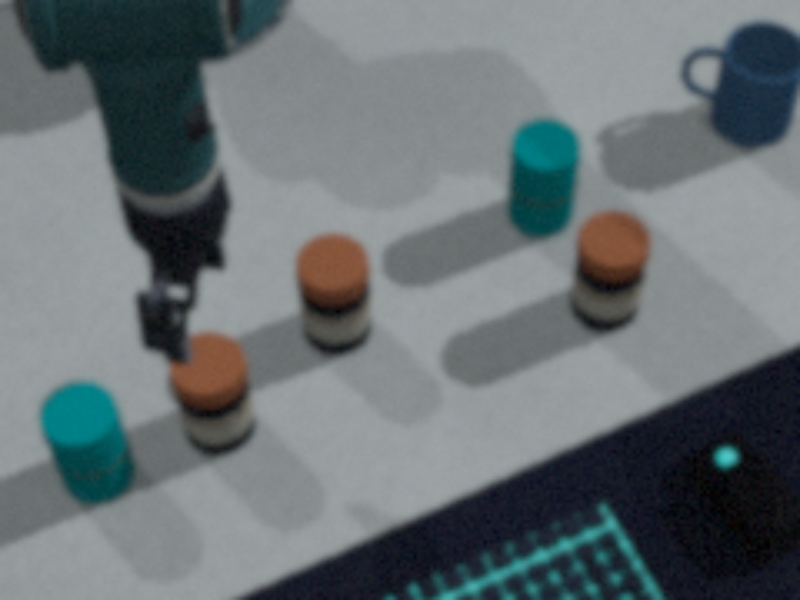

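tin_middle (334,265) and tin_left (613,245) both stand upright where they were. The gripper is aligned over tin_right's lid at (210,370).

```bash
python3 -m jog '[[0,0,-20,0,85],[0,0,-40,0,85],[0,0,-60,0,85],[0,0,-78,0,85],[0,0,-92,0,85],[0,0,-103,0,85],[0,0,-110,0,85],[0,0,-110,0,85],[0,0,-110,0,85],[0,0,-110,0,85]]' 30
python3 -m jog '[[0,0,0,0,72],[0,0,0,0,68],[0,0,0,0,64],[0,0,0,0,60],[0,0,0,0,55],[0,0,0,0,50],[0,0,0,0,50],[0,0,0,0,50],[0,0,0,0,50],[0,0,0,0,50]]' 30
```

```text
time: 27.05
tool_pos: [0.5202, -0.1803, 0.0719]
tcp_rot: [-0.794, 1.7, -1.701]
wrist_force: [1.0, 0.1, 0.3]
width: 0.997
time: 28.3
tool_pos: [0.5201, -0.1803, 0.0717]
tcp_rot: [-0.795, 1.7, -1.701]
wrist_force: [-0.0, 0.4, 5.3]
width: 0.749
```

```bash
python3 -m jog '[[0,0,4,0,50],[0,0,12,0,50],[0,0,24,0,50],[0,0,36,0,50],[0,0,48,0,50],[0,0,58,0,50],[0,0,66,0,50],[0,0,72,0,50],[0,0,75,0,50],[0,0,75,0,50]]'
python3 -m jog '[[0,0,0,0,50],[0,0,0,0,50],[0,0,0,0,50],[0,0,0,0,50],[0,0,0,0,50],[0,0,0,0,50],[0,0,0,0,50],[0,0,0,0,50],[0,0,0,0,50],[0,0,0,0,50]]'
python3 - <<'E'
from h import *
F=[]
for i in range(14):
    c=bot.read_camera("scene");s=bot.read_state(); F.append(s["wrist_force"])
print(s["time"],s["tool_pos"],np.mean(F,0).round(3),np.std(F,0).round(2))
im=c["pixels"][80:260,190:430,::-1]; cv2.imwrite("pics/a7.png",cv2.resize(im,(800,600)))
E
```

```text
time: 29.55
tool_pos: [0.5197, -0.1801, 0.1463]
tcp_rot: [-0.795, 1.701, -1.701]
wrist_force: [-0.1, 0.3, -1.7]
width: 0.746
time: 30.8
tool_pos: [0.5197, -0.1801, 0.1463]
tcp_rot: [-0.795, 1.701, -1.701]
wrist_force: [0.2, 1.2, -1.0]
width: 0.751
31.5 [ 0.51974547 -0.18011671  0.14628402] [ 0.149  0.068 -1.242] [0.52 0.38 0.48]
```

View pics/a7.png

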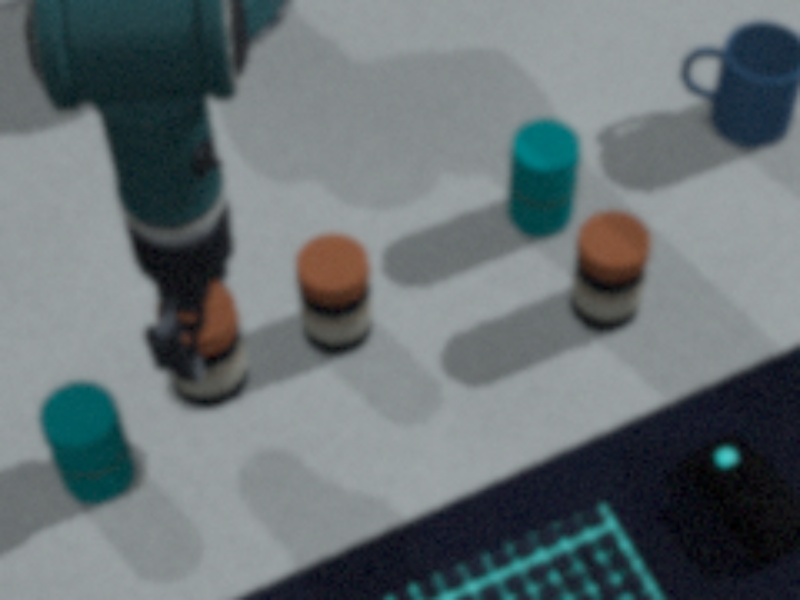

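tin_right weighs 1.24 N (about 0.127 kg), so it is burnt down. I'll put it back and return to tin_middle, shift (-48, +135) mm.

```bash
python3 -m jog '[[0,0,-10,0,50],[0,0,-25,0,50],[0,0,-40,0,50],[0,0,-54,0,50],[0,0,-63,0,50],[0,0,-69,0,50],[0,0,-72,0,50],[0,0,-74,0,50],[0,0,-75,0,50],[0,0,-75,0,50]]'
python3 -m jog '[[0,0,0,0,50],[0,0,0,0,50],[0,0,0,0,66],[0,0,0,0,70],[0,0,0,0,75],[0,0,0,0,85],[0,0,0,0,85],[0,0,0,0,85],[0,0,0,0,85],[0,0,0,0,85]]'
python3 -m jog '[[0,0,15,0,85],[0,0,40,0,85],[0,0,75,0,85],[0,0,110,0,85],[0,0,130,0,85],[0,0,130,0,85],[-12,32,130,0,85],[-26,72,130,0,85],[-40,112,130,0,85],[-48,135,130,0,85]]'
python3 -m jog '[[0,0,0,0,85],[0,0,0,0,85],[0,0,0,0,85],[0,0,0,0,85],[0,0,-5,0,85],[0,0,-12,0,85],[0,0,-20,0,85],[0,0,-20,0,85],[0,0,-20,0,85],[0,0,-20,0,85]]'
python3 - <<'E'
from h import *
c=bot.read_camera("scene");s=bot.read_state(); print(s["tool_pos"].round(4),s["wrist_force"].round(2))
for b in blobs(c,*COP):
    print(cv2.boundingRect(b))
im=c["pixels"][80:260,190:430,::-1]; cv2.imwrite("pics/a8.png",cv2.resize(im,(800,600)))
E
```

```text
time: 32.75
tool_pos: [0.5201, -0.1802, 0.0717]
tcp_rot: [-0.794, 1.7, -1.701]
wrist_force: [0.4, -0.6, 0.8]
width: 0.747
time: 34.0
tool_pos: [0.5197, -0.1801, 0.0713]
tcp_rot: [-0.795, 1.701, -1.701]
wrist_force: [-0.0, 0.0, 1.0]
width: 0.992
time: 35.25
tool_pos: [0.47, -0.0435, 0.2]
tcp_rot: [-0.798, 1.702, -1.699]
wrist_force: [-0.3, -0.4, -0.3]
width: 0.996
time: 36.5
tool_pos: [0.472, -0.0451, 0.1816]
tcp_rot: [-0.795, 1.7, -1.701]
wrist_force: [0.4, -0.1, 0.3]
width: 0.992
[ 0.472  -0.0451  0.1816] [ 0.72 -0.56  0.69]
(242, 181, 21, 18)
(280, 152, 20, 16)
(364, 144, 20, 16)
```

View pics/a8.png

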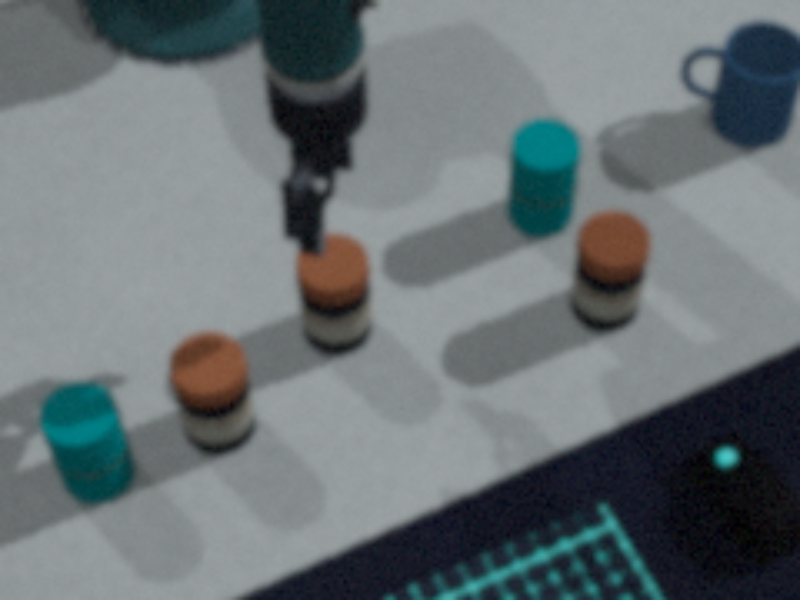

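All three tins stand in their original places, with lids at (210,370), (334,265) and (613,245). I'll grip tin_middle and lift it 200 mm.

```bash
python3 -m jog '[[0,0,-20,0,85],[0,0,-40,0,85],[0,0,-60,0,85],[0,0,-78,0,85],[0,0,-92,0,85],[0,0,-103,0,85],[0,0,-110,0,85],[0,0,-110,0,85],[0,0,-110,0,85],[0,0,-110,0,85]]' 30
python3 -m jog '[[0,0,0,0,72],[0,0,0,0,68],[0,0,0,0,64],[0,0,0,0,60],[0,0,0,0,55],[0,0,0,0,50],[0,0,0,0,50],[0,0,0,0,50],[0,0,0,0,50],[0,0,0,0,50]]' 30
python3 -m jog '[[0,0,4,0,50],[0,0,12,0,50],[0,0,24,0,50],[0,0,40,0,50],[0,0,58,0,50],[0,0,76,0,50],[0,0,94,0,50],[0,0,112,0,50],[0,0,130,0,50],[0,0,148,0,50]]'
python3 -m jog '[[0,0,16,0,50],[0,0,30,0,50],[0,0,42,0,50],[0,0,50,0,50],[0,0,54,0,50],[0,0,54,0,50],[0,0,54,0,50],[0,0,54,0,50],[0,0,54,0,50],[0,0,54,0,50]]'
python3 -m jog '[[0,0,0,0,50],[0,0,0,0,50],[0,0,0,0,50],[0,0,0,0,50],[0,0,0,0,50],[0,0,0,0,50],[0,0,0,0,50],[0,0,0,0,50],[0,0,0,0,50],[0,0,0,0,50]]'
python3 - <<'E'
from h import *
F=[]
for i in range(12):
    c=bot.read_camera("scene");s=bot.read_state(); F.append(s["wrist_force"])
print(s["time"],s["tool_pos"],np.mean(F,0).round(3),abs(s["joint_vel"]).max(),s["width"])
cv2.imwrite("pics/a9.png",c["pixels"][:,:,::-1])
im=c["pixels"][80:260,190:430,::-1]; cv2.imwrite("pics/a10.png",cv2.resize(im,(800,600)))
E
```

```text
time: 37.8
tool_pos: [0.4722, -0.0452, 0.0719]
tcp_rot: [-0.794, 1.7, -1.701]
wrist_force: [-0.4, 0.1, -0.7]
width: 0.994
time: 39.05
tool_pos: [0.472, -0.0452, 0.0717]
tcp_rot: [-0.795, 1.7, -1.701]
wrist_force: [-0.6, -0.9, 4.9]
width: 0.757
time: 40.3
tool_pos: [0.4717, -0.0451, 0.2205]
tcp_rot: [-0.795, 1.701, -1.701]
wrist_force: [-0.1, 0.7, -3.3]
width: 0.75
time: 41.55
tool_pos: [0.4717, -0.0451, 0.2731]
tcp_rot: [-0.795, 1.701, -1.701]
wrist_force: [0.9, -0.6, -2.5]
width: 0.75
time: 42.8
tool_pos: [0.4717, -0.0451, 0.2733]
tcp_rot: [-0.795, 1.701, -1.701]
wrist_force: [-0.8, -0.1, -2.9]
width: 0.75
43.4 [ 0.47172677 -0.04510745  0.27330021] [ 0.033 -0.06  -3.072] 0.0009804890140977175 0.7521100847002163
```

View pics/a9.png

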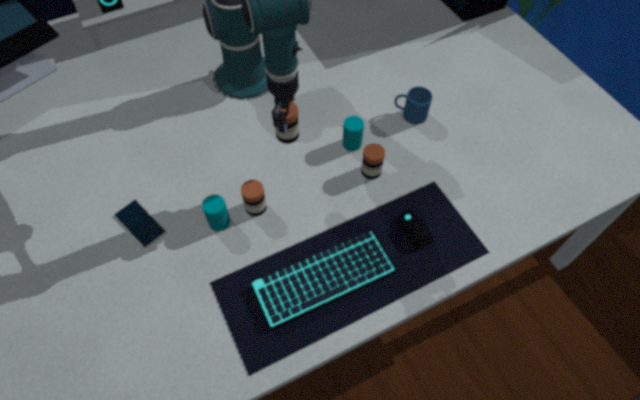

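View pics/a10.png

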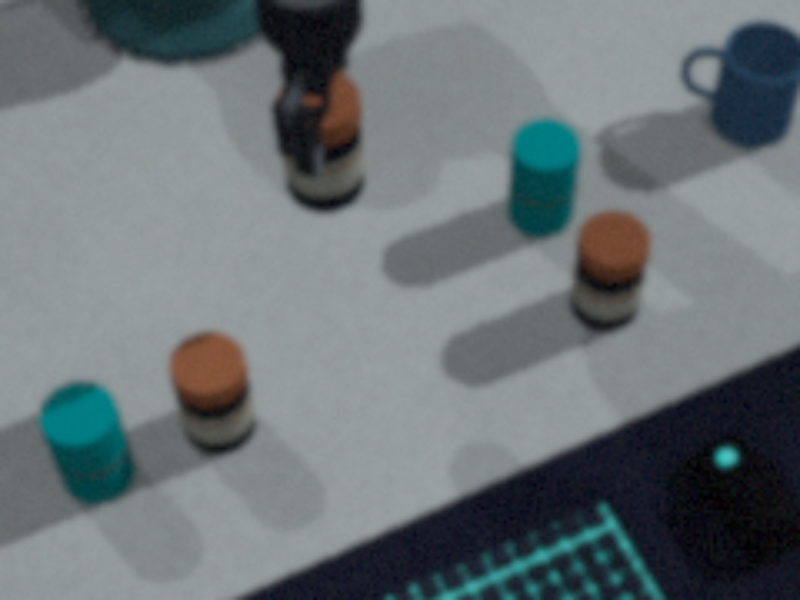

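The middle tin is held upright about 20 cm up at (287,125) in the full picture, reading 3.07 N and still. The other two stand at (253,197) and (373,160), and the other objects look unmoved.

```bash
python3 -c "from workcell import bot; print(bot.finish_job())"
```

```text
the job is handed in; nothing more can be done
None
```

I weighed the tins from left to right, lifting each about 7.5 cm for about 2 s. I read 1.32 N for the left tin, 2.86 N for the middle and 1.24 N for the right, so the middle one is full. Each was set back on the desk before I took the next. I then picked up the middle tin again and handed the job in at 43.4 s while holding it.

Last checks:
- **Held tin:** it was raised about 20.2 cm, upright and still. It read 3.07 N, with the gripper at 0.75 of full opening, which matches the 64 mm diameter.
- **Other two tins:** both stand upright on the white desk top, at the same pixels as at the start.
- **Mug, phone, keyboard, mouse and turquoise tins:** none look moved; I judged this by eye from the picture.

No check failed. The only oddity was a reading of about 5 N on the wrist each time the fingers closed, before lifting. It was gone once the tin was lifted.

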